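# Deal levelling feet into two kit trays

### The arm

A 6-joint arm with a two-finger parallel gripper is mounted at the origin on the work surface. World frame = base frame: x ahead of the robot, y to its left, z up, the work surface at z = 0. Lengths are in m, angles in rad, forces in N, time in s.
With the tool pointing down it reaches from about 0.35 to 1 m from the base axis. Payload 7.1 kg.
Tool frame: the origin (TCP) lies where the fingers leave the gripper's body, on its centre line; the fingertips stand 73 mm ahead of it and the grasp point (between the pads) lies 54 mm ahead of it; z points along the fingers, y is the line along which they close (so a half turn about z gives the same grasp; the last joint's range is limited). The gripper opens to 85 mm and grips with 20 to 120 N. Pads are 22 mm wide; open, the fingers measure 114 mm over their backs; the gripper's body (76 mm by 85 mm) begins 54 mm behind the grasp point. The pads swing forward as they close: fully open they stand 13 mm farther back than shut.
Start: joints at [1.117, 0.423, 1.63, -0, 1.089, -0.019], TCP at [0.263, 0.567, 0.304] pointing down, gripper open.
Joint ranges: [-3, 3], [-0.9, 2.11], [0.09, 2.58], [-1.31, 4.45], [0.11, 2.69], [-2.54, 2.54]. Speed limits (rad/s): [2.39, 2.39, 3.01, 3.14, 3.14, 3.14].

### API

Orientations are given as a unit quaternion [w, x, y, z].
In Python, from workcell import monitor, optics, env, spotter gives the robot as it stands. The module is installed in compiled form; this text tells all that it offers.
- The arm moves only by the tool apply_moves, never from a script. Its argument "steps" is a list of rows, each an object with "fingers": the closure, from 0 (fully open) to 1 (shut); "delta_pos": the shift along the tool's x, y, z in mm, a list of three; "roll": the turn about the tool's z in degrees. A call has 1 to 20 rows; each row is the pose to reach, as a shift and turn from the pose commanded when the call began, along the tool's axes at that moment; what a row does not reach only later rows make up. A row lasts 1/10 s, in which the tool goes at most 50 mm and 8.59 degrees, less where a joint would pass 70% of its speed; a pose out of reach is approached as far as the arm can. A call with a gripper value outside its range is refused whole. The fingers move at their own pace and stop on an object; the grip force is fixed at half the most. Time passes only in rows, so rows that repeat a pose let the fingers close. It gives the time, the measured TCP pose, the force, the opening and the grip force at its end, in the units of the state.
- monitor.read_state(): the state, without advancing time (a new reading comes with each control period).
- optics.camera(name): name is "scene" or "top"; returns a dict with "img" (384x512x3 uint8, blue, green, red), "intrinsics" (3x3 intrinsics, pixels), "world_to_cam" (4x4, takes a point from world to camera coordinates). Camera axes: x right, y up, looking along -z (the intrinsics and any distortion apply to the point x, -y, -z); pixel columns grow to the right and rows downward; lengths in m; the calibration is good to about 2 mm. A picture is of the moment at which its call begins. There is no depth.
- env.sign_off(): hands the job in; it is judged then, once.
Trained networks look in the newest picture that a camera, given by its name, has taken for a name from the list of things; names that differ only in an ending like _2 or _b are one class to them, and where a whole thing is asked for, a point or a joint stands for the part that bears it (a point fixed in the world has none). Each returns a list of dicts, best first, with "p" (0 to 1); they miss things now and then, are a little off and sometimes report something else, mostly with a low value. They report only what shows in the picture. A call takes as long as a camera call. They do not tell look-alikes from the thing itself.
- spotter.find_in(camera, query): "at" ([x, y, z] in m, in world coordinates, good to about 4 mm: the middle of the surface that is visible of it).
- spotter.cut_out(camera, query): "mask" (384x512 bool, what is visible of it).
- spotter.landmark_of(camera, query): "at" ([x, y, z] in m, in world coordinates, good to about 4 mm: a listed point, or the origin of a listed thing).
The state is a dict: "t": time; "joint_positions": joint angles; "qd": joint speeds; "tau": joint torques, N m; "ee_pos": TCP position; "orientation": TCP orientation; "wrist_force": force on the tool from outside, world axes, zero at the start; "torque": the same for the moment, N m; "width": finger opening in m; "gripper_force": force on a finger pad.
Only numpy, scipy, OpenCV 4.12 (cv2) and the standard library are available. Lean on these libraries where they do the work, as an engineer would, in place of code of your own. Each camera call takes 0.05 s, during which the arm holds its last target. There are 200 camera calls.

### The job

Deal the four levelling feet into the round dish and the rectangular bin, one at a time in turn, starting with the round dish: dish, bin, dish, bin, so that each ends with two feet standing upright side by side on its floor. Set them down rather than dropping them, and leave the hex bolt and the aluminium block where they are.

Things in the scene. Friction and masses are not known exactly. Their poses are not given: they have to be found in the camera images.
- foot1: levelling foot, plain steel, upright: round pad 60 mm across (rim 6 mm high, coned up to 14 mm), hex nut 23 mm across corners from 14 to 22 mm high, above it a smooth round stud, 14 mm diameter, top at 75 mm. About 0.16 kg. Origin: centre of the pad's underside; z up along the stud. One of four alike, interchangeable, standing singly on the bench, centres at least 75 mm apart.
- foot2: levelling foot, plain steel, upright: round pad 60 mm across (rim 6 mm high, coned up to 14 mm), hex nut 23 mm across corners from 14 to 22 mm high, above it a smooth round stud, 14 mm diameter, top at 75 mm. About 0.16 kg. Origin: centre of the pad's underside; z up along the stud. One of four alike, interchangeable, standing singly on the bench, centres at least 75 mm apart.
- foot3: levelling foot, plain steel, upright: round pad 60 mm across (rim 6 mm high, coned up to 14 mm), hex nut 23 mm across corners from 14 to 22 mm high, above it a smooth round stud, 14 mm diameter, top at 75 mm. About 0.16 kg. Origin: centre of the pad's underside; z up along the stud. One of four alike, interchangeable, standing singly on the bench, centres at least 75 mm apart.
- foot4: levelling foot, plain steel, upright: round pad 60 mm across (rim 6 mm high, coned up to 14 mm), hex nut 23 mm across corners from 14 to 22 mm high, above it a smooth round stud, 14 mm diameter, top at 75 mm. About 0.16 kg. Origin: centre of the pad's underside; z up along the stud. One of four alike, interchangeable, standing singly on the bench, centres at least 75 mm apart.
- dish: round white plastic dish, 210 mm across the rim, 30 mm high, wall 3 mm, floor 4 mm thick and flat, about 196 mm across inside; fixed to the bench. Origin: centre of its underside, on the bench top.
- bin: shallow rectangular white plastic bin, 220 mm (its x) by 150 mm (its y), 30 mm high, walls and floor 4 mm thick, floor flat; fixed to the bench, turned up to 23 degrees either way. Origin: centre of its underside, on the bench top.
- bolt: bystander: plain steel hex bolt standing on its head among the feet: hex head 36 mm across corners, 13 mm high (no round pad, no nut), thick shank 20 mm in diameter, top at 60 mm. Origin: centre of the head's underside. Leave it.
- block: bystander: loose machined aluminium block 100 x 80 x 50 mm high with six dark holes in its top, beyond the feet. Origin: centre of its underside. Leave it.
Mind the look-alikes: they are no part of the job. What is shaped like the foot3 but orange or yellow is not meant.

How it is judged:
By the outcome, as a careful person would: the job done as asked, in the order asked, and still so for the second after the job is handed in, with the robot touching nothing.
It also fails if it takes over 72 s, if anything falls off the work surface, if the arm or the gripper's body presses on something with over 40 N, if the wrist force passes 120 N, or if a joint passes its speed limit or range.

## Working session

There is one attempt and no reset: what is moved stays moved. The work goes in short steps, Python scripts to look and compute and a tool call to move; the robot and the scene stay as the last step left them, time stands still between calls to the robot, and variables do not carry over. Pictures are saved under pics/ and viewed, at most 10 in all, crops included, and the job is handed in when it is done.

Besides the shell and the picture viewer there is one more tool, called after "Request:" as name(argument=value, ...), one argument or row to a line, values as JSON. apply_moves: Moves the arm, as the interface text tells. Its arguments: {"type":"object","properties":{"steps":{"type":"array"}},"required":["steps"]}

```bash
mkdir -p pics; python3 - <<'E'
from workcell import monitor, optics, env, spotter
import cv2
s=monitor.read_state(); print({k:s[k] for k in('t','ee_pos','orientation','width')})
for c in('top','scene'):
    d=optics.camera(c); cv2.imwrite(f'pics/{c}0.png',d['img']); print(d['intrinsics'],d['world_to_cam'])
    for q in('foot1','dish','bin','bolt','block'):
        for r in spotter.landmark_of(c,q): print(c,q,[round(float(v),3) for v in r['at']],round(float(r['p']),2))
E
```

```text
{'t': 0.0, 'ee_pos': array([0.26304559, 0.56645187, 0.30310976]), 'orientation': array([-1.92813641e-04,  2.15717074e-01,  9.76455590e-01, -7.66480032e-04]), 'width': 0.08518538771134532}
[[371.1711613    0.         260.43282879]
 [  0.         371.1711613  185.43225937]
 [  0.           0.           1.        ]] [[ 0.02186945 -0.99954286 -0.02087596 -0.0633421 ]
 [ 0.99754701  0.02042744  0.06695282 -0.52171142]
 [-0.06649577 -0.02228898  0.99753773 -0.85977506]
 [ 0.          0.          0.          1.        ]]
top foot1 [0.606, -0.166, 0.001] 0.94
top foot1 [0.44, -0.178, 0.002] 0.93
top foot1 [0.424, -0.284, -0.002] 0.77
top foot1 [0.353, -0.035, -0.002] 0.77
top foot1 [0.288, -0.238, 0.0] 0.76
top foot1 [0.582, -0.282, 0.001] 0.67
top foot1 [0.328, -0.129, -0.0] 0.67
top dish [0.483, 0.31, -0.002] 0.82
top bin [0.562, 0.041, -0.0] 0.81
top bin [0.441, -0.172, 0.0] 0.54
top block [0.778, -0.211, 0.005] 0.78
[[422.55036591   0.         262.88125917]
 [  0.         422.55036591 190.63838394]
 [  0.           0.           1.        ]] [[ 0.57708533  0.81666389 -0.00571022 -0.25088163]
 [-0.66242619  0.47216179  0.58159676  0.3710578 ]
 [ 0.47766522 -0.33184836  0.81345719 -1.3254733 ]
 [ 0.          0.          0.          1.        ]]
scene foot1 [0.418, -0.287, 0.0] 0.95
scene foot1 [0.576, -0.28, 0.002] 0.89
scene foot1 [0.328, -0.132, -0.001] 0.87
scene foot1 [0.604, -0.166, 0.001] 0.71
scene foot1 [0.287, -0.241, 0.001] 0.68
scene foot1 [0.356, -0.033, 0.003] 0.55
scene dish [0.478, 0.305, -0.001] 0.77
scene bin [0.561, 0.036, -0.001] 0.83
scene bolt [0.532, -0.411, -0.003] 0.62
scene block [0.775, -0.212, -0.003] 0.6
scene block [0.561, 0.034, -0.003] 0.32
```

View pics/top0.png

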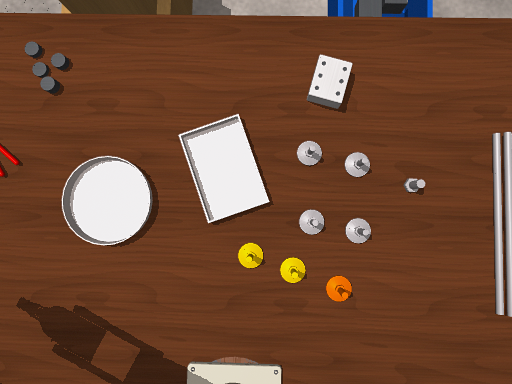

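View pics/scene0.png

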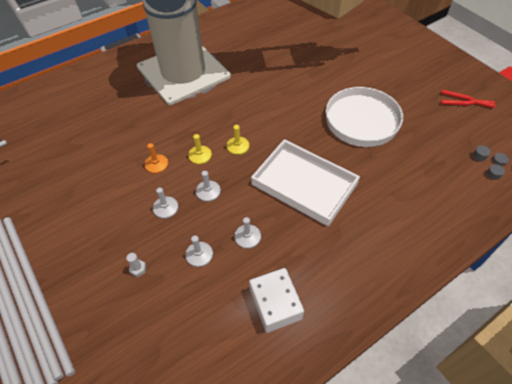

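The top view shows the steel feet at about (310,152), (357,164), (312,221) and (358,231), with the bolt at (414,185) and the block at (330,80). The yellow and orange look-alikes sit below them. The dish is at (108,200) and the bin at (225,168), with its long axis about 18° off x. The scene view agrees. Next I'll refine the foot positions using the silhouettes.

```bash
cat > h.py <<'E'
from workcell import monitor, optics, env, spotter
import cv2, numpy as np
from scipy.optimize import least_squares
def proj(d,P):
    P=np.atleast_2d(P); W=d['world_to_cam']; c=P@W[:3,:3].T+W[:3,3]
    q=(c*[1,-1,-1])@d['intrinsics'].T; return q[:,:2]/q[:,2:]
a=np.linspace(0,2*np.pi,40)
ring=lambda r,z:np.c_[r*np.cos(a),r*np.sin(a),0*a+z]
PARTS=[np.r_[ring(.03,0),ring(.03,.006)],np.r_[ring(.007,.01),ring(.007,.075)]]
def cen(d,p):  # sub-pixel silhouette centroid of a foot at p
    m=np.zeros((384*4,512*4),np.uint8)
    for Q in PARTS: cv2.fillConvexPoly(m,cv2.convexHull((proj(d,Q+p)*4).astype(np.int32)),1)
    M=cv2.moments(m,True); return np.array([M['m10'],M['m01']])/M['m00']/4
def feet(guess,z=0):
    C={}
    for c in('top','scene'):
        d=optics.camera(c); C[c]=(d,[r['mask'] for r in spotter.cut_out(c,'foot1')])
    out=[]
    for g in guess:
        g=np.r_[g,z]; obs=[]
        for c,(d,ms) in C.items():
            e=cen(d,g)
            cs=[np.argwhere(m).mean(0)[::-1] for m in ms if m.sum()>50]
            if cs:
                b=min(cs,key=lambda q:np.hypot(*(q-e)))
                if np.hypot(*(b-e))<7: obs.append((c,d,b))
        xy=[]
        for o in [[k] for k in obs]+([obs] if obs else []):
            s=least_squares(lambda v:np.concatenate([cen(d,np.r_[v,z])-b for c,d,b in o]),g[:2],diff_step=.01)
            xy.append(([k[0] for k in o],s.x.round(4)))
        out.append(xy); print(g[:2],*xy)
    return out
def todelta(target):
    s=monitor.read_state(); w,x,y,zq=s['orientation']
    from scipy.spatial.transform import Rotation as R
    return (R.from_quat([x,y,zq,w]).inv().apply(np.array(target)-s['ee_pos'])*1000).round(1)
E
python3 - <<'E'
from h import *
feet([(.605,-.166),(.579,-.281),(.44,-.178),(.421,-.285)])
d=optics.camera('top'); m=spotter.cut_out('top','bin')
for r in m[:2]:
    k=np.argwhere(r['mask'])[:,::-1].astype(np.float32); print(r['p'],cv2.minAreaRect(k))
print(proj(d,[[.562,.039,0],[.48,.308,0],[.562+.11,.039,0.03]]))
print(todelta([.605,-.166,.303]))
E
```

```text
[ 0.605 -0.166] (['top'], array([ 0.6041, -0.1683])) (['scene'], array([ 0.6027, -0.1641])) (['top', 'scene'], array([ 0.6036, -0.1662]))
[ 0.579 -0.281] (['top'], array([ 0.5791, -0.2831])) (['scene'], array([ 0.578 , -0.2799])) (['top', 'scene'], array([ 0.5786, -0.2815]))
[ 0.44  -0.178] (['top'], array([ 0.4399, -0.1743])) (['scene'], array([ 0.4382, -0.1723])) (['top', 'scene'], array([ 0.4392, -0.1734]))
[ 0.421 -0.285] (['top'], array([ 0.4218, -0.2844])) (['scene'], array([ 0.4213, -0.2824])) (['top', 'scene'], array([ 0.4216, -0.2835]))
0.76 ((223.65000915527344, 167.94998168945312), (94.5521011352539, 66.40782928466797), 71.56504821777344)
[[223.21975953 169.02053878]
 [111.43531783 200.54962128]
 [223.01299816 121.21937535]]
[-618.7 -520.7    0.9]
```

```bash
python3 - <<'E'
from h import *
for p in [(.4392,-.1734),(.516,.291),(.4216,-.2835),(.604,.053),(.6036,-.1662),(.444,.325),(.5786,-.2815),(.518,.025)]: print(p,todelta([*p,.303]))
E
```

```text
(0.4392, -0.1734) [-471.4 -597.3    0.9]
(0.516, 0.291) [-345.5 -143.7    0.9]
(0.4216, -0.2835) [-501.8 -704.5    0.9]
(0.604, 0.053) [-525.5 -322.5    0.9]
(0.6036, -0.1662) [-617.5 -521.5    0.9]
(0.444, 0.325) [-265.8 -143.2    0.9]
(0.5786, -0.2815) [-643.4 -636.6    0.9]
(0.518, 0.025) [-459.3 -384.1    0.9]
```

Request:
apply_moves(
  steps=[
    {"fingers":0,"delta_pos":[-471,-597,60],"roll":0},
    {"fingers":0,"delta_pos":[-471,-597,60],"roll":0},
    {"fingers":0,"delta_pos":[-471,-597,60],"roll":0},
    {"fingers":0,"delta_pos":[-471,-597,60],"roll":0},
    {"fingers":0,"delta_pos":[-471,-597,60],"roll":0},
    {"fingers":0,"delta_pos":[-471,-597,60],"roll":0},
    {"fingers":0,"delta_pos":[-471,-597,60],"roll":0},
    {"fingers":0,"delta_pos":[-471,-597,60],"roll":0},
    {"fingers":0,"delta_pos":[-471,-597,60],"roll":0},
    {"fingers":0,"delta_pos":[-471,-597,60],"roll":0},
    {"fingers":0,"delta_pos":[-471,-597,60],"roll":0},
    {"fingers":0,"delta_pos":[-471,-597,60],"roll":0},
    {"fingers":0,"delta_pos":[-471,-597,60],"roll":0},
    {"fingers":0,"delta_pos":[-471,-597,60],"roll":0},
    {"fingers":0,"delta_pos":[-471,-597,60],"roll":0},
    {"fingers":0,"delta_pos":[-471,-597,60],"roll":0},
    {"fingers":0,"delta_pos":[-471,-597,60],"roll":0},
    {"fingers":0,"delta_pos":[-471,-597,60],"roll":0},
  ],
)

```text
t: 2.7
ee_pos: [0.4384, -0.1723, 0.2437]
orientation: [-0.001, 0.216, 0.976, 0.0]
wrist_force: [1.0, 0.2, 0.2]
width: 0.0855
gripper_force: 0.0
```

Request:
apply_moves(
  steps=[
    {"fingers":0,"delta_pos":[0,-1,50],"roll":0},
    {"fingers":0,"delta_pos":[0,-1,95],"roll":0},
    {"fingers":0,"delta_pos":[0,-1,125],"roll":0},
    {"fingers":0,"delta_pos":[0,-1,140],"roll":0},
    {"fingers":0,"delta_pos":[0,-1,140],"roll":0},
    {"fingers":0.3,"delta_pos":[0,-1,140],"roll":0},
    {"fingers":0.5,"delta_pos":[0,-1,140],"roll":0},
    {"fingers":0.6,"delta_pos":[0,-1,140],"roll":0},
    {"fingers":0.7,"delta_pos":[0,-1,140],"roll":0},
    {"fingers":0.8,"delta_pos":[0,-1,140],"roll":0},
    {"fingers":0.9,"delta_pos":[0,-1,140],"roll":0},
    {"fingers":1,"delta_pos":[0,-1,140],"roll":0},
    {"fingers":1,"delta_pos":[0,-1,140],"roll":0},
    {"fingers":1,"delta_pos":[0,-1,140],"roll":0},
    {"fingers":1,"delta_pos":[0,-1,140],"roll":0},
  ],
)

```text
t: 4.2
ee_pos: [0.4388, -0.1741, 0.1044]
orientation: [0.0, 0.216, 0.976, -0.0]
wrist_force: [0.5, 1.8, 6.5]
width: 0.0125
gripper_force: 58.3
```

Request:
apply_moves(
  steps=[
    {"fingers":1,"delta_pos":[0,0,-25],"roll":0},
    {"fingers":1,"delta_pos":[0,0,-70],"roll":0},
    {"fingers":1,"delta_pos":[0,0,-110],"roll":0},
    {"fingers":1,"delta_pos":[10,30,-120],"roll":0},
    {"fingers":1,"delta_pos":[125,454,-120],"roll":0},
    {"fingers":1,"delta_pos":[125,454,-120],"roll":0},
    {"fingers":1,"delta_pos":[125,454,-120],"roll":0},
    {"fingers":1,"delta_pos":[125,454,-120],"roll":0},
    {"fingers":1,"delta_pos":[125,454,-120],"roll":0},
    {"fingers":1,"delta_pos":[125,454,-120],"roll":0},
    {"fingers":1,"delta_pos":[125,454,-120],"roll":0},
    {"fingers":1,"delta_pos":[125,454,-120],"roll":0},
    {"fingers":1,"delta_pos":[125,454,-120],"roll":0},
    {"fingers":1,"delta_pos":[125,454,-120],"roll":0},
    {"fingers":1,"delta_pos":[125,454,-120],"roll":0},
    {"fingers":1,"delta_pos":[125,454,-120],"roll":0},
  ],
)

```text
t: 5.8
ee_pos: [0.5157, 0.2895, 0.2233]
orientation: [-0.001, 0.216, 0.976, -0.001]
wrist_force: [-1.2, -0.5, -0.8]
width: 0.0128
gripper_force: 58.8
```

```bash
python3 - <<'E'
from h import *
t=optics.camera('top')['img'][100:270,30:250]; s=optics.camera('scene')['img'][40:210,250:470]
cv2.imwrite('pics/c1.png',cv2.resize(np.hstack([t,s]),None,fx=1.8,fy=1.8,interpolation=2))
print(todelta([.516,.291,.109]))
E
```

```text
[  0.8   1.8 114.7]
```

View pics/c1.png

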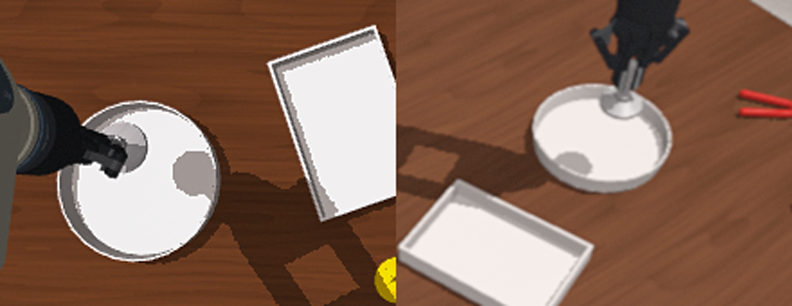

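The foot hangs upright from the fingers above the upper part of the dish (top crop about (122,150)). I'll lower it the remaining 115 mm.

Request:
apply_moves(
  steps=[
    {"fingers":1,"delta_pos":[0,1,45],"roll":0},
    {"fingers":1,"delta_pos":[0,1,80],"roll":0},
    {"fingers":1,"delta_pos":[0,1,100],"roll":0},
    {"fingers":1,"delta_pos":[0,1,108],"roll":0},
    {"fingers":1,"delta_pos":[0,1,111],"roll":0},
    {"fingers":1,"delta_pos":[0,1,113],"roll":0},
    {"fingers":1,"delta_pos":[0,1,114],"roll":0},
    {"fingers":1,"delta_pos":[0,1,115],"roll":0},
    {"fingers":1,"delta_pos":[0,1,115],"roll":0},
    {"fingers":1,"delta_pos":[0,1,115],"roll":0},
  ],
)

```text
t: 6.9
ee_pos: [0.517, 0.2915, 0.1094]
orientation: [0.0, 0.216, 0.976, 0.0]
wrist_force: [0.2, 0.2, -1.3]
width: 0.0126
gripper_force: 59.1
```

Request:
apply_moves(
  steps=[
    {"fingers":1,"delta_pos":[0,0,0.5],"roll":0},
    {"fingers":1,"delta_pos":[0,0,1],"roll":0},
    {"fingers":1,"delta_pos":[0,0,1.5],"roll":0},
    {"fingers":1,"delta_pos":[0,0,1.5],"roll":0},
  ],
)

```text
t: 7.3
ee_pos: [0.5169, 0.2916, 0.1084]
orientation: [0.0, 0.216, 0.976, 0.0]
wrist_force: [-1.9, -0.4, 7.6]
width: 0.0124
gripper_force: 60.1
```

Contact. Release and rise, then travel to the second foot.

Request:
apply_moves(
  steps=[
    {"fingers":0.9,"delta_pos":[0,0,1.5],"roll":0},
    {"fingers":0.6,"delta_pos":[0,0,1.5],"roll":0},
    {"fingers":0.3,"delta_pos":[0,0,1.5],"roll":0},
    {"fingers":0,"delta_pos":[0,0,1.5],"roll":0},
    {"fingers":0,"delta_pos":[0,0,1.5],"roll":0},
    {"fingers":0,"delta_pos":[0,0,-20],"roll":0},
    {"fingers":0,"delta_pos":[0,0,-70],"roll":0},
    {"fingers":0,"delta_pos":[0,0,-120],"roll":0},
  ],
)

```text
t: 8.1
ee_pos: [0.5161, 0.291, 0.2275]
orientation: [-0.001, 0.216, 0.976, -0.001]
wrist_force: [0.9, 0.8, -0.1]
width: 0.0857
gripper_force: 0.0
```

```bash
python3 - <<'E'
from h import *
print(todelta([.4216,-.2835,.225]))
E
```

```text
[-156.3 -560.9    3.7]
```

Request:
apply_moves(
  steps=[
    {"fingers":0,"delta_pos":[-156,-561,0],"roll":0},
    {"fingers":0,"delta_pos":[-156,-561,0],"roll":0},
    {"fingers":0,"delta_pos":[-156,-561,0],"roll":0},
    {"fingers":0,"delta_pos":[-156,-561,0],"roll":0},
    {"fingers":0,"delta_pos":[-156,-561,0],"roll":0},
    {"fingers":0,"delta_pos":[-156,-561,0],"roll":0},
    {"fingers":0,"delta_pos":[-156,-561,0],"roll":0},
    {"fingers":0,"delta_pos":[-156,-561,0],"roll":0},
    {"fingers":0,"delta_pos":[-156,-561,0],"roll":0},
    {"fingers":0,"delta_pos":[-156,-561,0],"roll":0},
    {"fingers":0,"delta_pos":[-156,-561,0],"roll":0},
    {"fingers":0,"delta_pos":[-156,-561,0],"roll":0},
    {"fingers":0,"delta_pos":[-156,-561,0],"roll":0},
    {"fingers":0,"delta_pos":[-156,-561,0],"roll":0},
    {"fingers":0,"delta_pos":[-156,-561,0],"roll":0},
  ],
)

```text
t: 9.6
ee_pos: [0.4218, -0.2822, 0.2271]
orientation: [-0.0, 0.215, 0.977, 0.0]
wrist_force: [0.3, 0.2, 0.6]
width: 0.0853
gripper_force: 0.0
```

```bash
python3 - <<'E'
from h import *
feet([(.516,.291)],.004)
t=optics.camera('top')['img'][100:270,30:250]; s=optics.camera('scene')['img'][40:210,250:470]
cv2.imwrite('pics/c2.png',cv2.resize(np.hstack([t,s]),None,fx=1.8,fy=1.8,interpolation=2))
print(todelta([.4216,-.2835,.104]))
E
```

```text
[0.516 0.291] (['top'], array([0.5184, 0.2898])) (['scene'], array([0.5168, 0.2944])) (['top', 'scene'], array([0.5182, 0.2914]))
[ 1.000e-01 -1.300e+00  1.235e+02]
```

View pics/c2.png

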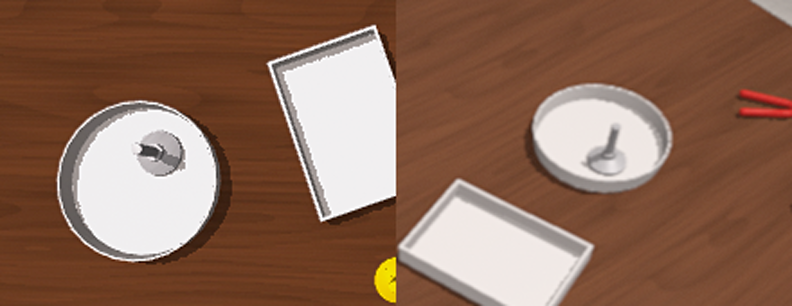

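Foot 1 stands upright in the dish, at about (160,152) in the top crop and (607,158) in the scene half. Next I'll grasp the second foot.

Request:
apply_moves(
  steps=[
    {"fingers":0,"delta_pos":[0,-1,45],"roll":0},
    {"fingers":0,"delta_pos":[0,-1,90],"roll":0},
    {"fingers":0,"delta_pos":[0,-1,115],"roll":0},
    {"fingers":0,"delta_pos":[0,-1,123],"roll":0},
    {"fingers":0,"delta_pos":[0,-1,123],"roll":0},
    {"fingers":0.3,"delta_pos":[0,-1,123],"roll":0},
    {"fingers":0.5,"delta_pos":[0,-1,123],"roll":0},
    {"fingers":0.6,"delta_pos":[0,-1,123],"roll":0},
    {"fingers":0.7,"delta_pos":[0,-1,123],"roll":0},
    {"fingers":0.8,"delta_pos":[0,-1,123],"roll":0},
    {"fingers":0.9,"delta_pos":[0,-1,123],"roll":0},
    {"fingers":1,"delta_pos":[0,-1,123],"roll":0},
    {"fingers":1,"delta_pos":[0,-1,123],"roll":0},
    {"fingers":1,"delta_pos":[0,-1,123],"roll":0},
    {"fingers":1,"delta_pos":[0,-1,123],"roll":0},
  ],
)

```text
t: 11.4
ee_pos: [0.4218, -0.2841, 0.1048]
orientation: [0.0, 0.216, 0.976, -0.0]
wrist_force: [-0.1, 1.2, 6.3]
width: 0.0124
gripper_force: 58.3
```

```bash
python3 - <<'E'
from h import *
print(todelta([.604,.053,.227]))
E
```

```text
[ -23.3  382.5 -122.2]
```

Request:
apply_moves(
  steps=[
    {"fingers":1,"delta_pos":[0,0,-25],"roll":0},
    {"fingers":1,"delta_pos":[0,0,-70],"roll":0},
    {"fingers":1,"delta_pos":[0,0,-110],"roll":0},
    {"fingers":1,"delta_pos":[-2,25,-122],"roll":0},
    {"fingers":1,"delta_pos":[-23,382,-122],"roll":0},
    {"fingers":1,"delta_pos":[-23,382,-122],"roll":0},
    {"fingers":1,"delta_pos":[-23,382,-122],"roll":0},
    {"fingers":1,"delta_pos":[-23,382,-122],"roll":0},
    {"fingers":1,"delta_pos":[-23,382,-122],"roll":0},
    {"fingers":1,"delta_pos":[-23,382,-122],"roll":0},
    {"fingers":1,"delta_pos":[-23,382,-122],"roll":0},
    {"fingers":1,"delta_pos":[-23,382,-122],"roll":0},
    {"fingers":1,"delta_pos":[-23,382,-122],"roll":0},
    {"fingers":1,"delta_pos":[-23,382,-122],"roll":0},
  ],
)

```text
t: 12.8
ee_pos: [0.6023, 0.052, 0.2257]
orientation: [-0.001, 0.216, 0.976, -0.0]
wrist_force: [0.2, -0.3, -1.5]
width: 0.0126
gripper_force: 58.8
```

Request:
apply_moves(
  steps=[
    {"fingers":1,"delta_pos":[0,0,45],"roll":0},
    {"fingers":1,"delta_pos":[0,0,80],"roll":0},
    {"fingers":1,"delta_pos":[0,0,102],"roll":0},
    {"fingers":1,"delta_pos":[0,0,111],"roll":0},
    {"fingers":1,"delta_pos":[0,0,114],"roll":0},
    {"fingers":1,"delta_pos":[0,0,115.5],"roll":0},
    {"fingers":1,"delta_pos":[0,0,116.5],"roll":0},
    {"fingers":1,"delta_pos":[0,0,117.5],"roll":0},
    {"fingers":1,"delta_pos":[0,0,118],"roll":0},
    {"fingers":1,"delta_pos":[0,0,118],"roll":0},
  ],
)

```text
t: 13.8
ee_pos: [0.6035, 0.0528, 0.1089]
orientation: [0.0, 0.216, 0.976, 0.0]
wrist_force: [-0.6, 0.4, 0.2]
width: 0.0127
gripper_force: 59.1
```

Request:
apply_moves(
  steps=[
    {"fingers":1,"delta_pos":[0,0,0.5],"roll":0},
    {"fingers":1,"delta_pos":[0,0,0.5],"roll":0},
    {"fingers":0.9,"delta_pos":[0,0,0.5],"roll":0},
    {"fingers":0.6,"delta_pos":[0,0,0.5],"roll":0},
    {"fingers":0.3,"delta_pos":[0,0,0.5],"roll":0},
    {"fingers":0,"delta_pos":[0,0,0.5],"roll":0},
    {"fingers":0,"delta_pos":[0,0,0.5],"roll":0},
    {"fingers":0,"delta_pos":[0,0,-20],"roll":0},
    {"fingers":0,"delta_pos":[0,0,-70],"roll":0},
    {"fingers":0,"delta_pos":[0,0,-120],"roll":0},
    {"fingers":0,"delta_pos":[0,0,-120],"roll":0},
  ],
)

```text
t: 14.9
ee_pos: [0.607, 0.053, 0.2353]
orientation: [0.006, 0.216, 0.976, 0.002]
wrist_force: [1.1, -0.2, 0.4]
width: 0.0854
gripper_force: 0.0
```

```bash
python3 - <<'E'
from h import *
print(todelta([.6036,-.1662,.227]))
E
```

```text
[ -89.2 -200.3    8.1]
```

Request:
apply_moves(
  steps=[
    {"fingers":0,"delta_pos":[-92,-199,0],"roll":0},
    {"fingers":0,"delta_pos":[-92,-199,0],"roll":0},
    {"fingers":0,"delta_pos":[-92,-199,0],"roll":0},
    {"fingers":0,"delta_pos":[-92,-199,0],"roll":0},
    {"fingers":0,"delta_pos":[-92,-199,0],"roll":0},
    {"fingers":0,"delta_pos":[-92,-199,0],"roll":0},
    {"fingers":0,"delta_pos":[-92,-199,0],"roll":0},
    {"fingers":0,"delta_pos":[-92,-199,0],"roll":0},
  ],
)

```text
t: 15.7
ee_pos: [0.6029, -0.165, 0.2281]
orientation: [-0.0, 0.215, 0.977, 0.0]
wrist_force: [-0.5, -0.1, 0.5]
width: 0.0852
gripper_force: 0.0
```

```bash
python3 - <<'E'
from h import *
feet([(.604,.053),(.518,.291)],.004)
print(todelta([.6036,-.1662,.104]),monitor.read_state()['ee_pos'])
E
```

```text
[0.604 0.053] (['top'], array([0.6052, 0.0517])) (['scene'], array([0.6018, 0.0535])) (['top', 'scene'], array([0.6037, 0.0525]))
[0.518 0.291] (['top'], array([0.5178, 0.2896])) (['scene'], array([0.517 , 0.2925])) (['top', 'scene'], array([0.5177, 0.2906]))
[ -0.9  -0.7 124.4] [ 0.60311511 -0.16519853  0.22842322]
```

Request:
apply_moves(
  steps=[
    {"fingers":0,"delta_pos":[0,-1,45],"roll":0},
    {"fingers":0,"delta_pos":[0,-1,90],"roll":0},
    {"fingers":0,"delta_pos":[0,-1,115],"roll":0},
    {"fingers":0,"delta_pos":[0,-1,124],"roll":0},
    {"fingers":0,"delta_pos":[0,-1,124],"roll":0},
    {"fingers":0.3,"delta_pos":[0,-1,124],"roll":0},
    {"fingers":0.5,"delta_pos":[0,-1,124],"roll":0},
    {"fingers":0.6,"delta_pos":[0,-1,124],"roll":0},
    {"fingers":0.7,"delta_pos":[0,-1,124],"roll":0},
    {"fingers":0.8,"delta_pos":[0,-1,124],"roll":0},
    {"fingers":0.9,"delta_pos":[0,-1,124],"roll":0},
    {"fingers":1,"delta_pos":[0,-1,124],"roll":0},
    {"fingers":1,"delta_pos":[0,-1,124],"roll":0},
    {"fingers":1,"delta_pos":[0,-1,124],"roll":0},
    {"fingers":1,"delta_pos":[0,-1,124],"roll":0},
  ],
)

```text
t: 17.4
ee_pos: [0.6029, -0.1675, 0.1051]
orientation: [0.0, 0.216, 0.976, -0.0]
wrist_force: [-1.6, 1.0, 6.4]
width: 0.0129
gripper_force: 58.3
```

```bash
python3 - <<'E'
from h import *
print(todelta([.444,.325,.227]))
E
```

```text
[ 351.4  379.7 -122.1]
```

Request:
apply_moves(
  steps=[
    {"fingers":1,"delta_pos":[0,0,-25],"roll":0},
    {"fingers":1,"delta_pos":[0,0,-70],"roll":0},
    {"fingers":1,"delta_pos":[0,0,-110],"roll":0},
    {"fingers":1,"delta_pos":[20,20,-122],"roll":0},
    {"fingers":1,"delta_pos":[351,380,-122],"roll":0},
    {"fingers":1,"delta_pos":[351,380,-122],"roll":0},
    {"fingers":1,"delta_pos":[351,380,-122],"roll":0},
    {"fingers":1,"delta_pos":[351,380,-122],"roll":0},
    {"fingers":1,"delta_pos":[351,380,-122],"roll":0},
    {"fingers":1,"delta_pos":[351,380,-122],"roll":0},
    {"fingers":1,"delta_pos":[351,380,-122],"roll":0},
    {"fingers":1,"delta_pos":[351,380,-122],"roll":0},
    {"fingers":1,"delta_pos":[351,380,-122],"roll":0},
    {"fingers":1,"delta_pos":[351,380,-122],"roll":0},
    {"fingers":1,"delta_pos":[351,380,-122],"roll":0},
    {"fingers":1,"delta_pos":[351,380,-122],"roll":0},
    {"fingers":1,"delta_pos":[351,380,-122],"roll":0},
    {"fingers":1,"delta_pos":[351,380,-122],"roll":0},
  ],
)

```text
t: 19.2
ee_pos: [0.4445, 0.3239, 0.2263]
orientation: [-0.0, 0.216, 0.976, -0.0]
wrist_force: [0.5, -1.1, -2.0]
width: 0.0122
gripper_force: 58.6
```

Request:
apply_moves(
  steps=[
    {"fingers":1,"delta_pos":[0,0,45],"roll":0},
    {"fingers":1,"delta_pos":[0,0,80],"roll":0},
    {"fingers":1,"delta_pos":[0,0,102],"roll":0},
    {"fingers":1,"delta_pos":[0,0,111],"roll":0},
    {"fingers":1,"delta_pos":[0,0,114],"roll":0},
    {"fingers":1,"delta_pos":[0,0,115.5],"roll":0},
    {"fingers":1,"delta_pos":[0,0,116.5],"roll":0},
    {"fingers":1,"delta_pos":[0,0,117.5],"roll":0},
    {"fingers":1,"delta_pos":[0,0,118],"roll":0},
    {"fingers":1,"delta_pos":[0,0,118],"roll":0},
  ],
)

```text
t: 20.2
ee_pos: [0.4446, 0.3254, 0.1091]
orientation: [0.0, 0.216, 0.976, 0.0]
wrist_force: [-0.5, 0.8, 2.6]
width: 0.0125
gripper_force: 59.0
```

Contact. Release and retreat; then on to the last foot (world shift from here ≈ (+0.134, −0.607)).

Request:
apply_moves(
  steps=[
    {"fingers":0.9,"delta_pos":[0,0,0],"roll":0},
    {"fingers":0.6,"delta_pos":[0,0,0],"roll":0},
    {"fingers":0.3,"delta_pos":[0,0,0],"roll":0},
    {"fingers":0,"delta_pos":[0,0,0],"roll":0},
    {"fingers":0,"delta_pos":[0,0,0],"roll":0},
    {"fingers":0,"delta_pos":[0,0,-20],"roll":0},
    {"fingers":0,"delta_pos":[0,0,-65],"roll":0},
    {"fingers":0,"delta_pos":[0,0,-105],"roll":0},
    {"fingers":0,"delta_pos":[0,0,-118],"roll":0},
    {"fingers":0,"delta_pos":[0,0,-118],"roll":0},
  ],
)

```text
t: 21.2
ee_pos: [0.4451, 0.3257, 0.2284]
orientation: [0.002, 0.216, 0.976, 0.002]
wrist_force: [-0.2, -0.1, -0.7]
width: 0.0855
gripper_force: 0.0
```

```bash
python3 - <<'E'
from h import *
print(todelta([.5786,-.2815,.227]))
E
```

```text
[-3.768e+02 -4.945e+02  4.000e-01]
```

Request:
apply_moves(
  steps=[
    {"fingers":0,"delta_pos":[-377,-494,0],"roll":0},
    {"fingers":0,"delta_pos":[-377,-494,0],"roll":0},
    {"fingers":0,"delta_pos":[-377,-494,0],"roll":0},
    {"fingers":0,"delta_pos":[-377,-494,0],"roll":0},
    {"fingers":0,"delta_pos":[-377,-494,0],"roll":0},
    {"fingers":0,"delta_pos":[-377,-494,0],"roll":0},
    {"fingers":0,"delta_pos":[-377,-494,0],"roll":0},
    {"fingers":0,"delta_pos":[-377,-494,0],"roll":0},
    {"fingers":0,"delta_pos":[-377,-494,0],"roll":0},
    {"fingers":0,"delta_pos":[-377,-494,0],"roll":0},
    {"fingers":0,"delta_pos":[-377,-494,0],"roll":0},
    {"fingers":0,"delta_pos":[-377,-494,0],"roll":0},
    {"fingers":0,"delta_pos":[-377,-494,0],"roll":0},
    {"fingers":0,"delta_pos":[-377,-494,0],"roll":0},
    {"fingers":0,"delta_pos":[-377,-494,0],"roll":0},
    {"fingers":0,"delta_pos":[-377,-494,0],"roll":0},
  ],
)

```text
t: 22.8
ee_pos: [0.5773, -0.2803, 0.225]
orientation: [-0.001, 0.215, 0.977, 0.0]
wrist_force: [0.9, 0.3, -0.7]
width: 0.0851
gripper_force: 0.0
```

```bash
python3 - <<'E'
from h import *
feet([(.604,.053),(.518,.291),(.4446,.3254)],.004)
print(todelta([.5786,-.2815,.104]))
E
```

```text
[0.604 0.053] (['top'], array([0.604 , 0.0523])) (['scene'], array([0.6034, 0.0534])) (['top', 'scene'], array([0.6039, 0.0527]))
[0.518 0.291] (['top'], array([0.5183, 0.2898])) (['scene'], array([0.5164, 0.2943])) (['top', 'scene'], array([0.518, 0.291]))
[0.4446 0.3254] (['top'], array([0.4456, 0.3234])) (['scene'], array([0.4427, 0.3257])) (['top', 'scene'], array([0.4449, 0.3238]))
[ -0.9  -0.6 122.4]
```

Request:
apply_moves(
  steps=[
    {"fingers":0,"delta_pos":[0,-1,45],"roll":0},
    {"fingers":0,"delta_pos":[0,-1,90],"roll":0},
    {"fingers":0,"delta_pos":[0,-1,115],"roll":0},
    {"fingers":0,"delta_pos":[0,-1,122],"roll":0},
    {"fingers":0,"delta_pos":[0,-1,122],"roll":0},
    {"fingers":0.3,"delta_pos":[0,-1,122],"roll":0},
    {"fingers":0.5,"delta_pos":[0,-1,122],"roll":0},
    {"fingers":0.6,"delta_pos":[0,-1,122],"roll":0},
    {"fingers":0.7,"delta_pos":[0,-1,122],"roll":0},
    {"fingers":0.8,"delta_pos":[0,-1,122],"roll":0},
    {"fingers":0.9,"delta_pos":[0,-1,122],"roll":0},
    {"fingers":1,"delta_pos":[0,-1,122],"roll":0},
    {"fingers":1,"delta_pos":[0,-1,122],"roll":0},
    {"fingers":1,"delta_pos":[0,-1,122],"roll":0},
    {"fingers":1,"delta_pos":[0,-1,122],"roll":0},
  ],
)

```text
t: 24.5
ee_pos: [0.5779, -0.2827, 0.105]
orientation: [0.0, 0.216, 0.976, -0.0]
wrist_force: [-1.0, 1.5, 5.6]
width: 0.0121
gripper_force: 58.3
```

```bash
python3 - <<'E'
from h import *
print(todelta([.518,.025,.227]))
E
```

```text
[ 183.9  253.8 -122.1]
```

Request:
apply_moves(
  steps=[
    {"fingers":1,"delta_pos":[0,0,-25],"roll":0},
    {"fingers":1,"delta_pos":[0,0,-70],"roll":0},
    {"fingers":1,"delta_pos":[0,0,-110],"roll":0},
    {"fingers":1,"delta_pos":[15,20,-122],"roll":0},
    {"fingers":1,"delta_pos":[184,254,-122],"roll":0},
    {"fingers":1,"delta_pos":[184,254,-122],"roll":0},
    {"fingers":1,"delta_pos":[184,254,-122],"roll":0},
    {"fingers":1,"delta_pos":[184,254,-122],"roll":0},
    {"fingers":1,"delta_pos":[184,254,-122],"roll":0},
    {"fingers":1,"delta_pos":[184,254,-122],"roll":0},
    {"fingers":1,"delta_pos":[184,254,-122],"roll":0},
    {"fingers":1,"delta_pos":[184,254,-122],"roll":0},
    {"fingers":1,"delta_pos":[184,254,-122],"roll":0},
    {"fingers":1,"delta_pos":[184,254,-122],"roll":0},
  ],
)

```text
t: 25.9
ee_pos: [0.518, 0.0241, 0.2263]
orientation: [0.0, 0.216, 0.976, -0.0]
wrist_force: [0.5, 0.1, -1.3]
width: 0.0125
gripper_force: 58.6
```

Request:
apply_moves(
  steps=[
    {"fingers":1,"delta_pos":[0,0,45],"roll":0},
    {"fingers":1,"delta_pos":[0,0,80],"roll":0},
    {"fingers":1,"delta_pos":[0,0,102],"roll":0},
    {"fingers":1,"delta_pos":[0,0,111],"roll":0},
    {"fingers":1,"delta_pos":[0,0,114],"roll":0},
    {"fingers":1,"delta_pos":[0,0,115.5],"roll":0},
    {"fingers":1,"delta_pos":[0,0,116.5],"roll":0},
    {"fingers":1,"delta_pos":[0,0,117.5],"roll":0},
    {"fingers":1,"delta_pos":[0,0,118],"roll":0},
    {"fingers":1,"delta_pos":[0,0,118],"roll":0},
  ],
)

```text
t: 26.9
ee_pos: [0.5182, 0.0253, 0.109]
orientation: [0.001, 0.216, 0.976, 0.0]
wrist_force: [0.4, -0.4, 2.7]
width: 0.0121
gripper_force: 58.9
```

Request:
apply_moves(
  steps=[
    {"fingers":0.9,"delta_pos":[0,0,0],"roll":0},
    {"fingers":0.6,"delta_pos":[0,0,0],"roll":0},
    {"fingers":0.3,"delta_pos":[0,0,0],"roll":0},
    {"fingers":0,"delta_pos":[0,0,0],"roll":0},
    {"fingers":0,"delta_pos":[0,0,0],"roll":0},
    {"fingers":0,"delta_pos":[0,0,-20],"roll":0},
    {"fingers":0,"delta_pos":[0,0,-65],"roll":0},
    {"fingers":0,"delta_pos":[0,0,-110],"roll":0},
    {"fingers":0,"delta_pos":[0,0,-130],"roll":0},
    {"fingers":0,"delta_pos":[-90,-200,-130],"roll":0},
    {"fingers":0,"delta_pos":[-90,-200,-130],"roll":0},
    {"fingers":0,"delta_pos":[-90,-200,-130],"roll":0},
    {"fingers":0,"delta_pos":[-90,-200,-130],"roll":0},
    {"fingers":0,"delta_pos":[-90,-200,-130],"roll":0},
    {"fingers":0,"delta_pos":[-90,-200,-130],"roll":0},
    {"fingers":0,"delta_pos":[-90,-200,-130],"roll":0},
    {"fingers":0,"delta_pos":[-90,-200,-130],"roll":0},
  ],
)

```text
t: 28.6
ee_pos: [0.515, -0.1929, 0.2382]
orientation: [-0.0, 0.215, 0.977, 0.0]
wrist_force: [-0.8, 0.1, -0.1]
width: 0.0852
gripper_force: 0.0
```

```bash
python3 - <<'E'
from h import *
feet([(.604,.053),(.518,.291),(.4446,.3254),(.518,.025)],.004)
t=optics.camera('top')['img'][:,40:440]; s=optics.camera('scene')['img'][:,112:512]
cv2.imwrite('pics/end.png',np.hstack([t,s]))
E
```

```text
[0.604 0.053] (['top'], array([0.6036, 0.0517])) (['scene'], array([0.6027, 0.0543])) (['top', 'scene'], array([0.6034, 0.0526]))
[0.518 0.291] (['top'], array([0.5189, 0.2897])) (['scene'], array([0.5164, 0.2942])) (['top', 'scene'], array([0.5183, 0.291 ]))
[0.4446 0.3254] (['top'], array([0.4457, 0.3235])) (['scene'], array([0.4428, 0.328 ])) (['top', 'scene'], array([0.4451, 0.3247]))
[0.518 0.025] (['top'], array([0.5182, 0.0241])) (['scene'], array([0.5178, 0.0266])) (['top', 'scene'], array([0.5181, 0.0253]))
```

View pics/end.png

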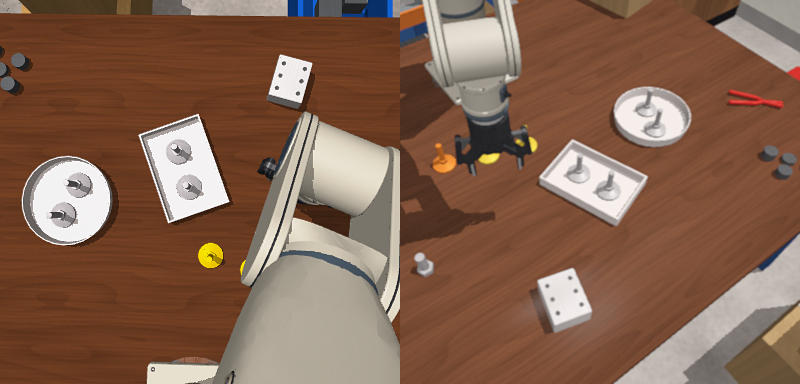

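Two feet stand upright in the dish (top view (78,184) and (62,215)) and two in the bin ((178,152) and (188,187)). The bolt and block have not moved.

```bash
python3 -c "
from workcell import env; print(env.sign_off())"
```

```text
the job is handed in; nothing more can be done
None
```

The four feet were dealt dish, bin, dish, bin, and each container holds two standing upright side by side; the bolt and block were left where they were, and the job was handed in at about 29 s.

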